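# Point out the tripped breaker, then switch it back on

## Task

One of the four breakers on the panel has tripped: its toggle leans towards you (the robot's side) while the other three lean away. First point at it: hold your fingertips one to four centimetres above the end of its toggle, without contact, for two seconds; then push that toggle gently all the way over to the on side like its neighbours and move clear. Leave the other breakers switched on, and do not pick up or shove anything lying about.

Things in the scene. Friction and masses are not known exactly. Their poses are not given: they have to be found in the camera images.
- panel: grey plate 200 (x) x 400 (y) x 12 mm, fixed flat on the table, with a rail along y carrying four breakers in a row, a strip of thin grey terminals at the +y end and a small white relay at the -y end (both lower than the breakers). Origin: centre of its underside; z up, x away from the robot (turned up to 0.3 rad), y along the row
- tripped: the tripped one of four alike fixed white breakers, in any place of the row (60 mm apart). 86 (x) x 54 (y) x 65 mm high, face up, axes as the panel's; origin: centre of its underside, 20 mm above the table. The middle 58 mm along x is the raised face; the shoulders beyond are 20 mm lower. Its black toggle leans to -x (towards the robot, off); the other three lean to +x (on)
- tripped_face (a point): centre of the tripped breaker's upper face, 85 mm above the table; same axes as the breaker (z up). The toggle comes out of the face here
- tripped_tip (a point): free end of the tripped breaker's toggle, a black paddle 32 mm wide (y), 7 to 10 mm thick; moves with it. It pivots about a y axis 8 mm below the middle of the face, 32 mm from pivot to end: the end is 18 mm above the face and 18 mm to -x when fully off, 18 mm above and 18 mm to +x when on, 24 mm above half-way
- tripped_toggle (a joint): angle of that toggle: 0 = leaning 0.6 rad to -x (fully off), 1.2 rad = leaning 0.6 rad to +x against its stop (fully on). Starts between 0 and 0.3. It is moved by pushing its -x side towards +x, needs about 3 to 6 N, has no spring and stays where it is left
- on_a_toggle (a joint): toggle angle of one of the other three breakers, same meaning; starts at 1.2 (on) and must stay on
- on_a_face (a point): centre of the upper face of that breaker; same axes as the tripped one
- on_b_toggle (a joint): toggle angle of one of the other three breakers, same meaning; starts at 1.2 (on) and must stay on
- on_b_face (a point): centre of the upper face of that breaker; same axes as the tripped one
- on_c_toggle (a joint): toggle angle of one of the other three breakers, same meaning; starts at 1.2 (on) and must stay on
- on_c_face (a point): centre of the upper face of that breaker; same axes as the tripped one
- ferrule_jar: small grey closed jar, 46 mm across, 55 mm tall, standing on the table on the robot's side of the panel; origin at the centre of its underside. Leave it alone
- cleaner: white cleaner bottle with black cap, 48 mm across, 130 mm tall, standing beyond the panel; origin at the centre of its underside. Leave it alone
- spare_terminal: loose grey terminal block 20 x 45 x 30 mm, lying on the panel's plate on the robot's side of the breakers; origin at the centre of its underside. Leave it alone
- tape_roll: white roll of tape lying flat, 84 mm across, 19 mm high, left of the panel; origin at the centre of its underside. Leave it alone
- wire_spool: black wire spool standing on its flange, 70 mm across, 50 mm tall, left of the panel; origin at the centre of its underside. Leave it alone
- mug: white mug, 80 mm across, 90 mm tall, right of the panel; origin at the centre of its underside. Leave it alone
- meter: black hand-held meter lying flat, 150 x 75 x 39 mm, right of the panel; origin at the centre of its underside. Leave it alone

How it is judged:
On the way, in this order (a step that is already met when the one before it is completed fails the run):
1. the fingertips are held just above the end of the tripped toggle, without contact, for two seconds (grasp point within 28 mm of it sideways and 30 to 95 mm above the breaker's face) (horizontal distance between the grasp point and tripped_tip below 0.028 m and z of the grasp point in the frame of tripped_face between 0.03 and 0.095 m and contact force between each of the fingers, the arm and tripped below 0.05 N and value of joint tripped_toggle below 0.5 rad), for 1.9 s.
2. the tripped breaker's toggle is pushed fully on (value of joint tripped_toggle above 1.05 rad), for 0.2 s.
At the end, for the whole second after the job is handed in: The tripped breaker's toggle is on (above 1.05 of 1.2 rad) and still, the other three are still on (above 1.0 rad), and every loose thing is within 30 mm of where it was (value of joint tripped_toggle above 1.05 rad and velocity of joint tripped_toggle below 0.1 rad/s and value of joint each of on_a_toggle, on_b_toggle, on_c_toggle above 1 rad and distance of each of ferrule_jar, cleaner, spare_terminal, tape_roll, wire_spool, mug, meter from where it was at the start of the episode below 0.03 m); the robot touches nothing.
It fails at once if another breaker is switched off (toggle below 1.0 rad) (not (value of joint on_a_toggle above 1 rad) or not (value of joint on_b_toggle above 1 rad) or not (value of joint on_c_toggle above 1 rad)).
It fails at once if a loose thing is lifted, carried or shoved by more than 30 mm (distance of any of ferrule_jar, cleaner, spare_terminal, tape_roll, wire_spool, mug, meter from where it was at the start of the episode above 0.03 m).
It fails at once if the tripped breaker or its toggle is forced (more than 40 N) (contact force between any of the fingers, the arm and tripped above 40 N).
It also fails if it takes over 40 s, if anything falls off the work surface, if the arm or the gripper's body presses on something with over 40 N, if the wrist force passes 120 N, or if a joint passes its speed limit or range.

## Robot

A 6-joint arm with a two-finger parallel gripper is mounted at the origin on the work surface. World frame = base frame: x ahead of the robot, y to its left, z up, the work surface at z = 0. Lengths are in m, angles in rad, forces in N, time in s.
With the tool pointing down it reaches from about 0.35 to 0.775 m from the base axis. Payload 7.3 kg.
Tool frame: the origin (TCP) lies at the very end of the fingers, on their centre line; the grasp point (between the pads) lies 19 mm behind it; z points along the fingers, y is the line along which they close (so a half turn about z gives the same grasp; the last joint's range is limited). The gripper opens to 92 mm and grips with 3 to 60 N. Pads are 19 mm wide; open, the fingers measure 130 mm over their backs; the gripper's body (75 mm by 190 mm) begins 47 mm behind the grasp point.
Start: joints at [-1.433, 0.342, 1.524, -0, 1.275, -0.146], TCP at [0.147, -0.504, 0.205] pointing down, gripper open.
Joint ranges: [-2.53, 2.53], [-0.77, 2.02], [0.04, 2.7], [-1, 4.14], [0.28, 2.66], [-3.11, 3.11]. Speed limits (rad/s): [2.57, 2.57, 3.14, 3.14, 3.14, 3.14].

## Interface

Orientations are given as [roll, pitch, yaw] about the fixed x, y, z axes, in that order (R = Rz(yaw) Ry(pitch) Rx(roll)).
In Python, from cell import robot gives the robot as it stands. The module is installed in compiled form; this text tells all that it offers.
- The arm moves only by the tool arm_command, never from a script. Its argument "moves" is a list of rows, each a list of 3 entries, a list of its own where there are three numbers: the shift along the tool's x, y, z in m, then the turn, a rotation vector about the tool's x, y, z in rad, then the finger opening in m, from 0 to 0.0918. In form: [[[dx, dy, dz], [ax, ay, az], claw], ...]. A call has exactly 5 rows; each row is the pose to reach, as a shift and turn from the pose commanded when the call began, along the tool's axes at that moment; what a row does not reach only later rows make up. A row lasts 1/10 s, in which the tool goes at most 50 mm and 8.59 degrees, less where a joint would pass 70% of its speed; a pose out of reach is approached as far as the arm can. A call with a gripper value outside its range is refused whole. The fingers move at their own pace and stop on an object; "squeeze" is the grip in N (left out, the last holds). Time passes only in rows, so rows that repeat a pose let the fingers close, or fill a call up. It gives the time, the measured TCP pose, the force, the opening and the grip force at its end, in the units of the state.
- robot.observe(): the state, without advancing time (a new reading comes with each control period).
- robot.read_camera(name): name is "scene" or "top"; returns the picture (400x640x3 uint8, red, green, blue); there is no depth.
- robot.camera_model(name): a dict with "fx", "fy", "cx", "cy" (pixels), "R" (3x3) and "t" (3): a world point X has camera coordinates R X + t. Camera axes: x right, y down, z forward; pixel columns grow to the right and rows downward; lengths in m; the calibration is good to about 2 mm. A picture is of the moment at which its call begins. camera_model takes no time and is no camera call.
- robot.hand_in(): hands the job in; it is judged then, once.
The state is a dict: "time": time; "qpos": joint angles; "qvel": joint speeds; "joint_efforts": joint torques, N m; "tool_pos": TCP position; "tool_rot": TCP orientation; "contact_force": force on the tool from outside, world axes, zero at the start; "torque": the same for the moment, N m; "opening": finger opening in m; "grip_force": force on a finger pad.
Only numpy, scipy, OpenCV 4.12 (cv2) and the standard library are available. Lean on these libraries where they do the work, as an engineer would, in place of code of your own. Each camera call takes 0.05 s, during which the arm holds its last target. There are 200 camera calls.

## Working session

There is one attempt and no reset: what is moved stays moved. The work goes in short steps, Python scripts to look and compute and a tool call to move; the robot and the scene stay as the last step left them, time stands still between calls to the robot, and variables do not carry over. Pictures are saved under pics/ and viewed, at most 10 in all, crops included, and the job is handed in when it is done.

Besides the shell and the picture viewer there is one more tool, called by a JSON object that holds its "op" and its "data". arm_command: Moves the arm, as the interface text tells. Its arguments: {"type":"object","properties":{"moves":{"type":"array"},"squeeze":{"type":"number"}},"required":["moves"]}

```bash
mkdir -p pics
python3 - <<'E'
from cell import robot
import cv2,json
for n in("scene","top"):
    im=robot.read_camera(n); cv2.imwrite(f"pics/{n}0.png",im[:,:,::-1]); m=robot.camera_model(n); print(n,m)
s=robot.observe();print(s["time"],s["tool_pos"],s["tool_rot"],s["opening"])
E
```

```text
scene {'fx': 474.8274304469166, 'fy': 474.8274304469166, 'cx': 328.07158985356006, 'cy': 197.11244793323417, 'R': array([[ 8.39741500e-01,  5.42986379e-01, -7.31734380e-05],
       [ 4.16709813e-01, -6.44538140e-01, -6.41033164e-01],
       [-3.48119439e-01,  5.38271659e-01, -7.67513177e-01]]), 't': array([-0.47700355, -0.19310611,  1.62065414])}
top {'fx': 517.9075258714727, 'fy': 517.9075258714727, 'cx': 317.77427276944996, 'cy': 199.0724474232317, 'R': array([[-0.010976  , -0.99970374,  0.02172459],
       [-0.98140292,  0.00660607, -0.19184542],
       [ 0.19164507, -0.02342627, -0.98118468]]), 't': array([-0.01807289,  0.58859058,  1.29592093])}
0.1 [ 0.14695576 -0.503605    0.20451683] [-3.14023487e+00 -1.89585931e-04  2.83786403e-01] 0.09116589253623263
```

View pics/top0.png

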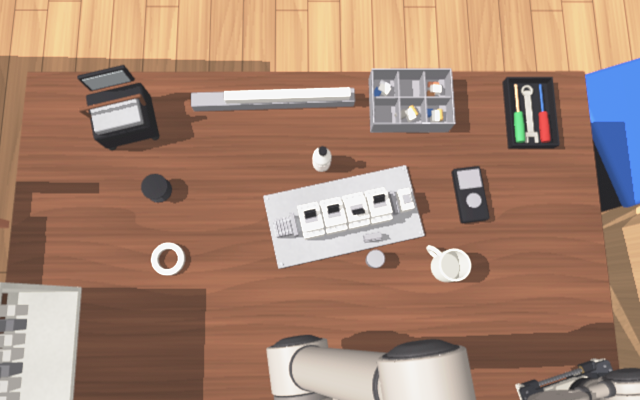

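View pics/scene0.png

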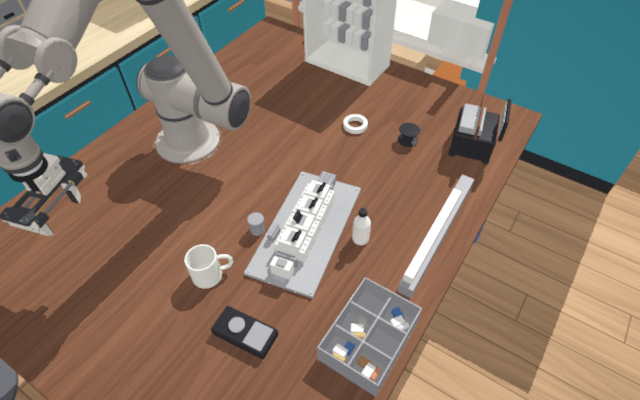

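The top view shows four breakers, with toggles at about (311,214), (334,209), (358,211) and (379,198). The third sits low, towards the robot, so it looks like the tripped one. In the scene view its toggle is near (297,217). Next I'll measure all four toggles and the plate.

```bash
cat > h.py <<'E'
from cell import robot
import numpy as np
def ray(n,u,v):
    m=robot.camera_model(n); R=np.array(m["R"]);c=-R.T@m["t"]
    d=R.T@[(u-m["cx"])/m["fx"],(v-m["cy"])/m["fy"],1]; return c,d
def plane(n,u,v,z):
    c,d=ray(n,u,v); return c+d*(z-c[2])/d[2]
def proj(n,X):
    m=robot.camera_model(n); p=np.array(m["R"])@X+m["t"]; return np.array([m["fx"]*p[0]/p[2]+m["cx"],m["fy"]*p[1]/p[2]+m["cy"]])
E
python3 - <<'E'
from h import *
import cv2
t=cv2.imread("pics/top0.png"); s=cv2.imread("pics/scene0.png")
a=cv2.resize(t[155:275,255:435],None,fx=4.4,fy=4.4,interpolation=cv2.INTER_CUBIC)
b=cv2.resize(s[165:300,235:370],None,fx=4.4,fy=4.4,interpolation=cv2.INTER_CUBIC)
cv2.imwrite("pics/tc.png",a);cv2.imwrite("pics/sc.png",b)
def blobs(im,roi,th):
    x0,y0,x1,y1=roi; m=(im[y0:y1,x0:x1].max(2)<th).astype(np.uint8)
    n,_,st,c=cv2.connectedComponentsWithStats(m)
    return [(c[i]+[x0,y0],st[i]) for i in range(1,n) if st[i,4]>15]
for n,im,roi in(("top",t,(295,185,400,235)),("scene",s,(270,172,340,262))):
    for c,st in blobs(im,roi,70): print(n,c.round(1),st[2:],plane(n,*c,.095).round(4))
# plate
hsv=cv2.cvtColor(t,cv2.COLOR_BGR2HSV); m=((hsv[...,1]<50)&(hsv[...,2]>110)).astype(np.uint8)
m[:, :255]=0;m[:,430:]=0;m[:160]=0;m[280:]=0
cs,_=cv2.findContours(m,cv2.RETR_EXTERNAL,cv2.CHAIN_APPROX_NONE);c=max(cs,key=cv2.contourArea)
P=np.array([plane("top",*p[0],.012)[:2] for p in c],np.float32)
r=cv2.minAreaRect(P);print(r);print(cv2.boxPoints(r))
E
```

```text
top [378.8 198.4] [10  8 57] [ 0.5818 -0.1777  0.095 ]
top [333.2 208.4] [11  8 60] [ 0.5567 -0.0611  0.095 ]
top [310.  213.5] [11  8 60] [ 0.5441 -0.0024  0.095 ]
top [358.1 211.1] [11  5 41] [ 0.5494 -0.1242  0.095 ]
scene [320.6 187.6] [ 8 10 30] [ 0.5431 -0.0006  0.095 ]
scene [312.6 202.7] [ 8 10 28] [ 0.5552 -0.0593  0.095 ]
scene [297.7 217.3] [ 8 11 45] [ 0.5497 -0.1237  0.095 ]
scene [295.9 235.7] [ 9 10 39] [ 0.581  -0.1763  0.095 ]
((0.5522050261497498, -0.0924721360206604), (0.20222988724708557, 0.40158453583717346), 12.104960441589355)
[[ 0.41123155  0.08265141]
 [ 0.49544516 -0.31000394]
 [ 0.69317853 -0.26759568]
 [ 0.6089649   0.12505966]]
```

View pics/tc.png

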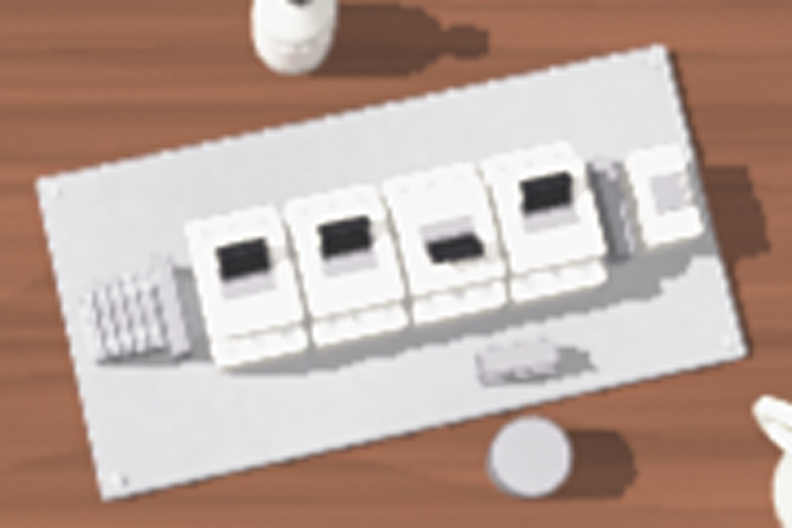

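View pics/sc.png

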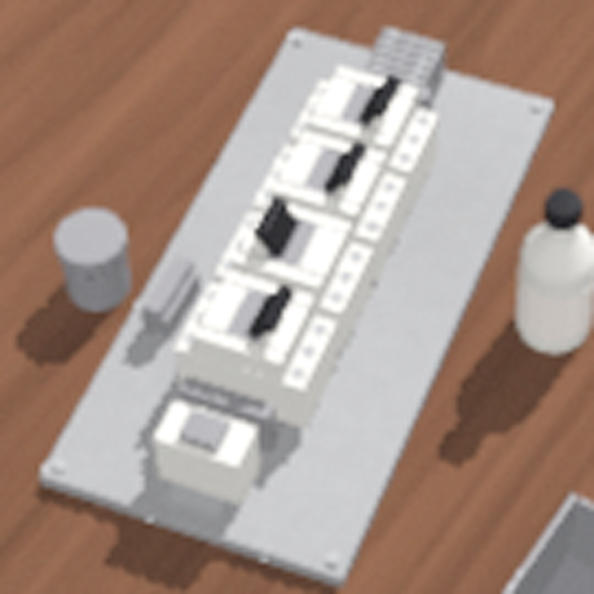

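Both views agree. The tripped breaker is third from +y, with its face centre near (0.559, -0.1215) and yaw 0.211. The 60 mm spacing matches, and the plate measures 202x402 mm. The tip is near (0.543, -0.125, 0.105). I'll start moving, with the fingers closing on the way.

{"op": "arm_command", "data": {"moves": [[[0.035, -0.018, 0], [0, 0, 0.02], 0.0], [[0.08, -0.041, 0], [0, 0, 0.04], 0.0], [[0.124, -0.064, 0], [0, 0, 0.06], 0.0], [[0.168, -0.087, 0], [0, 0, 0.073], 0.0], [[0.212, -0.11, 0], [0, 0, 0.073], 0.0]], "squeeze": 10}}

```text
time: 0.6
tool_pos: [0.3207, -0.3374, 0.2049]
tool_rot: [-3.141, 0.0, 0.21]
contact_force: [0.3, -1.0, -0.2]
opening: 0.0562
grip_force: 0.0
```

{"op": "arm_command", "data": {"moves": [[[0.042, -0.026, 0], [0, 0, 0], 0.0], [[0.084, -0.052, 0], [0, 0, 0], 0.0], [[0.126, -0.078, 0], [0, 0, 0], 0.0], [[0.168, -0.104, 0], [0, 0, 0], 0.0], [[0.205, -0.127, 0], [0, 0, 0], 0.0]]}}

```text
time: 1.1
tool_pos: [0.4949, -0.1698, 0.2049]
tool_rot: [-3.141, 0.0, 0.212]
contact_force: [1.3, -0.8, 0.0]
opening: 0.0163
grip_force: 0.0
```

{"op": "arm_command", "data": {"moves": [[[0.028, -0.018, 0], [0, 0, 0], 0.0], [[0.045, -0.028, 0], [0, 0, 0], 0.0], [[0.055, -0.034, 0.015], [0, 0, 0], 0.0], [[0.058, -0.036, 0.03], [0, 0, 0], 0.0], [[0.058, -0.036, 0.045], [0, 0, 0], 0.0]]}}

```text
time: 1.6
tool_pos: [0.5423, -0.1243, 0.1581]
tool_rot: [-3.141, 0.002, 0.211]
contact_force: [0.2, -0.1, 0.7]
opening: 0.0004
grip_force: 0.0
```

Run:
```python
from h import *
import cv2
t=robot.read_camera("top")[:,:,::-1];s=robot.read_camera("scene")[:,:,::-1]
o=robot.observe();print(o["time"],o["tool_pos"],o["tool_rot"],o["opening"],o["contact_force"])
for n in("top","scene"): print(n,proj(n,o["tool_pos"]),proj(n,np.array([.543,-.125,.105])))
a=cv2.resize(t[155:275,290:410],None,fx=4,fy=4,interpolation=3);b=cv2.resize(s[155:275,240:330],None,fx=3.4,fy=4,interpolation=3)
cv2.imwrite("pics/p1.png",np.hstack([a,b]))
```

```text
1.7 [ 0.5407399  -0.12429915  0.15681415] [-3.13847628  0.00538398  0.21046416] 0.000298497351527091 [-0.17637527  0.25719743  0.34933855]
top [360.77190297 210.27248979] [358.89616143 212.90546193]
scene [293.58834211 201.61914328] [295.18792694 214.28428531]
```

View pics/p1.png

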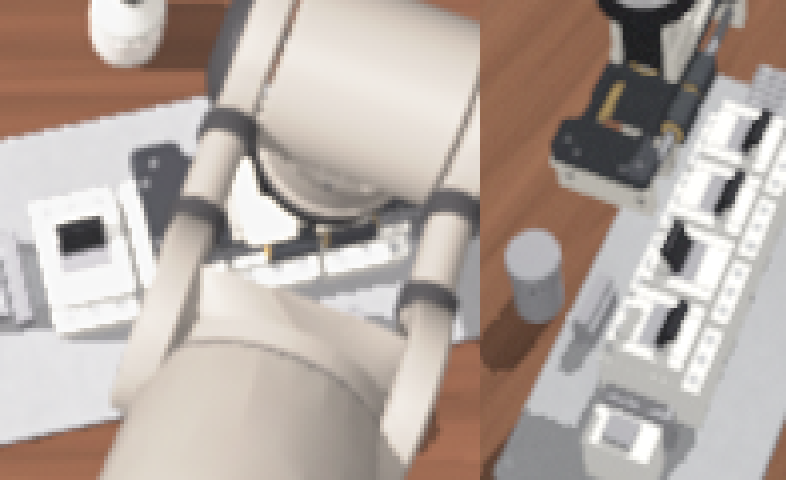

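The picture fits the measured pose. The gripper body's near end hides the fingers at scene (275,208), where the projection puts it, and the tripped toggle sits just beyond it. I'll descend to about 2.5 cm above the tip and hold.

{"op": "arm_command", "data": {"moves": [[[0, 0, 0.01], [0, 0, 0], 0.0], [[0, 0, 0.02], [0, 0, 0], 0.0], [[0, 0, 0.03], [0, 0, 0], 0.0], [[0, 0, 0.03], [0, 0, 0], 0.0], [[0, 0, 0.03], [0, 0, 0], 0.0]]}}

```text
time: 2.2
tool_pos: [0.5428, -0.1247, 0.13]
tool_rot: [-3.142, 0.0, 0.211]
contact_force: [-0.4, -0.6, 0.3]
opening: 0.0007
grip_force: 0.0
```

{"op": "arm_command", "data": {"moves": [[[0, 0, 0], [0, 0, 0], 0.0], [[0, 0, 0], [0, 0, 0], 0.0], [[0, 0, 0], [0, 0, 0], 0.0], [[0, 0, 0], [0, 0, 0], 0.0], [[0, 0, 0], [0, 0, 0], 0.0]]}}

```text
time: 2.7
tool_pos: [0.5429, -0.1246, 0.1302]
tool_rot: [3.141, -0.0, 0.211]
contact_force: [-0.3, -0.2, -0.2]
opening: 0.0007
grip_force: 0.0
```

{"op": "arm_command", "data": {"moves": [[[0, 0, 0], [0, 0, 0], 0.0], [[0, 0, 0], [0, 0, 0], 0.0], [[0, 0, 0], [0, 0, 0], 0.0], [[0, 0, 0], [0, 0, 0], 0.0], [[0, 0, 0], [0, 0, 0], 0.0]]}}

```text
time: 3.2
tool_pos: [0.5428, -0.1246, 0.1301]
tool_rot: [3.141, -0.0, 0.211]
contact_force: [0.5, 0.2, -0.2]
opening: 0.0004
grip_force: 0.0
```

{"op": "arm_command", "data": {"moves": [[[0, 0, 0], [0, 0, 0], 0.0], [[0, 0, 0], [0, 0, 0], 0.0], [[0, 0, 0], [0, 0, 0], 0.0], [[0, 0, 0], [0, 0, 0], 0.0], [[0, 0, 0], [0, 0, 0], 0.0]]}}

```text
time: 3.7
tool_pos: [0.5428, -0.1246, 0.1301]
tool_rot: [3.141, -0.0, 0.211]
contact_force: [-0.0, -1.0, 0.3]
opening: 0.0004
grip_force: 0.0
```

{"op": "arm_command", "data": {"moves": [[[0, 0, 0], [0, 0, 0], 0.0], [[0, 0, 0], [0, 0, 0], 0.0], [[0, 0, 0], [0, 0, 0], 0.0], [[0, 0, 0], [0, 0, 0], 0.0], [[0, 0, 0], [0, 0, 0], 0.0]]}}

```text
time: 4.2
tool_pos: [0.5428, -0.1246, 0.1301]
tool_rot: [3.141, -0.0, 0.211]
contact_force: [0.1, 0.3, 0.0]
opening: 0.0005
grip_force: 0.0
```

{"op": "arm_command", "data": {"moves": [[[0, 0, 0], [0, 0, 0], 0.0], [[0, 0, 0], [0, 0, 0], 0.0], [[0, 0, 0], [0, 0, 0], 0.0], [[0, 0, 0], [0, 0, 0], 0.0], [[0, 0, 0], [0, 0, 0], 0.0]]}}

```text
time: 4.7
tool_pos: [0.5428, -0.1246, 0.1301]
tool_rot: [3.142, 0.0, 0.211]
contact_force: [0.7, 0.4, 0.5]
opening: 0.0003
grip_force: 0.0
```

Held for 2.5 s. Now back off 30 mm along the breaker's x and lower behind the toggle.

{"op": "arm_command", "data": {"moves": [[[-0.015, 0, 0], [0, 0, 0], 0.0], [[-0.03, 0, 0], [0, 0, 0], 0.0], [[-0.03, 0, 0.012], [0, 0, 0], 0.0], [[-0.03, 0, 0.024], [0, 0, 0], 0.0], [[-0.03, 0, 0.035], [0, 0, 0], 0.0]]}}

```text
time: 5.2
tool_pos: [0.5137, -0.1308, 0.0937]
tool_rot: [-3.141, 0.0, 0.211]
contact_force: [0.8, 0.3, -0.1]
opening: 0.0004
grip_force: 0.0
```

{"op": "arm_command", "data": {"moves": [[[0.003, 0, 0], [0, 0, 0], 0.0], [[0.006, 0, 0], [0, 0, 0], 0.0], [[0.009, 0, 0], [0, 0, 0], 0.0], [[0.012, 0, 0], [0, 0, 0], 0.0], [[0.015, 0, 0], [0, 0, 0], 0.0]]}}

```text
time: 5.7
tool_pos: [0.5288, -0.1277, 0.0955]
tool_rot: [3.141, -0.001, 0.211]
contact_force: [-0.5, 0.5, 0.3]
opening: 0.0
grip_force: 0.0
```

{"op": "arm_command", "data": {"moves": [[[0.003, 0, 0], [0, 0, 0], 0.0], [[0.006, 0, 0], [0, 0, 0], 0.0], [[0.009, 0, 0], [0, 0, 0], 0.0], [[0.012, 0, 0], [0, 0, 0], 0.0], [[0.015, 0, 0], [0, 0, 0], 0.0]]}}

```text
time: 6.2
tool_pos: [0.543, -0.1246, 0.0951]
tool_rot: [3.141, 0.0, 0.211]
contact_force: [-0.0, -0.1, -0.3]
opening: 0.0009
grip_force: 0.0
```

{"op": "arm_command", "data": {"moves": [[[0.002, 0, 0], [0, 0, 0], 0.0], [[0.004, 0, 0], [0, 0, 0], 0.0], [[0.006, 0, 0], [0, 0, 0], 0.0], [[0.008, 0, 0], [0, 0, 0], 0.0], [[0.008, 0, 0], [0, 0, 0], 0.0]]}}

```text
time: 6.7
tool_pos: [0.5509, -0.123, 0.0951]
tool_rot: [3.141, -0.0, 0.211]
contact_force: [0.3, 0.1, -0.4]
opening: 0.0006
grip_force: 0.0
```

Run:
```python
from h import *
import cv2
t=robot.read_camera("top")[:,:,::-1];s=robot.read_camera("scene")[:,:,::-1]
o=robot.observe();print(o["time"],o["tool_pos"],o["contact_force"])
a=cv2.resize(t[165:255,320:400],None,fx=5,fy=5,interpolation=3);b=cv2.resize(s[165:255,250:330],None,fx=5,fy=5,interpolation=3)
cv2.imwrite("pics/p2.png",np.hstack([a,b]))
```

```text
6.8 [ 0.55059108 -0.12294414  0.09507855] [ 0.20753973  0.0799187  -0.20962275]
```

View pics/p2.png

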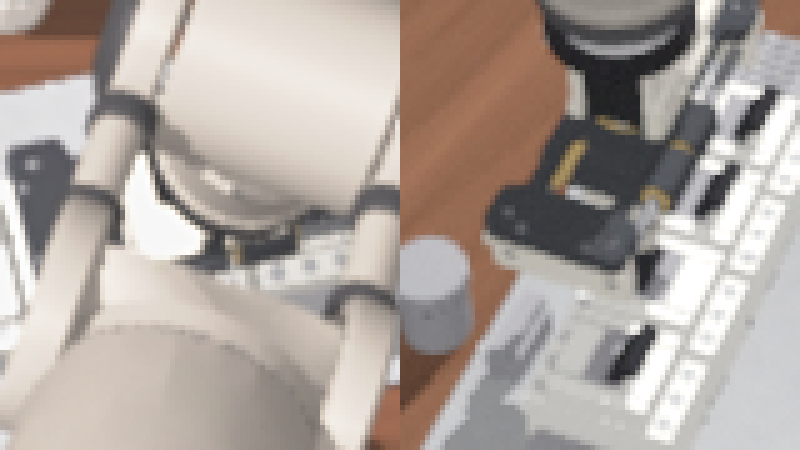

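In the scene view the tripped toggle is at about (301,218), partly hidden by the gripper, with its grey slot still showing on the +x side. It isn't over yet, so I'll keep pushing in small steps.

{"op": "arm_command", "data": {"moves": [[[0.001, 0, 0], [0, 0, 0], 0.0], [[0.002, 0, 0], [0, 0, 0], 0.0], [[0.003, 0, 0], [0, 0, 0], 0.0], [[0.004, 0, 0], [0, 0, 0], 0.0], [[0.005, 0, 0], [0, 0, 0], 0.0]]}}

```text
time: 7.3
tool_pos: [0.5556, -0.1219, 0.0951]
tool_rot: [3.142, 0.0, 0.211]
contact_force: [-0.8, 0.3, 0.4]
opening: 0.0005
grip_force: 0.0
```

{"op": "arm_command", "data": {"moves": [[[0.001, 0, 0], [0, 0, 0], 0.0], [[0.002, 0, 0], [0, 0, 0], 0.0], [[0.003, 0, 0], [0, 0, 0], 0.0], [[0.003, 0, 0], [0, 0, 0], 0.0], [[0.003, 0, 0], [0, 0, 0], 0.0]]}}

```text
time: 7.8
tool_pos: [0.5585, -0.1213, 0.0951]
tool_rot: [3.142, 0.0, 0.211]
contact_force: [-0.5, -0.3, 0.6]
opening: 0.0006
grip_force: 0.0
```

{"op": "arm_command", "data": {"moves": [[[0.001, 0, 0], [0, 0, 0], 0.0], [[0.001, 0, 0], [0, 0, 0], 0.0], [[0.002, 0, 0], [0, 0, 0], 0.0], [[0.002, 0, 0], [0, 0, 0], 0.0], [[0.003, 0, 0], [0, 0, 0], 0.0]]}}

```text
time: 8.3
tool_pos: [0.5614, -0.1206, 0.0951]
tool_rot: [3.142, 0.0, 0.211]
contact_force: [-0.1, -0.7, 0.1]
opening: 0.0004
grip_force: 0.0
```

Run:
```python
from h import *
import cv2
s=robot.read_camera("scene")[:,:,::-1]
o=robot.observe();print(o["time"],o["tool_pos"],o["contact_force"])
F=np.array([.5588,-.1215,.085]);x=np.array([.978,.209,0])
for a in(-.6,0,.6): print(a,proj("scene",F+x*.032*np.sin(a)+[0,0,.032*np.cos(a)-.008]))
cv2.imwrite("pics/p3.png",cv2.resize(s[165:255,250:330],None,fx=6,fy=6,interpolation=3))
```

```text
8.35 [ 0.56155761 -0.12064857  0.09511886] [-0.39803783 -0.4144018   0.35206549]
-0.6 [294.59623957 214.41537746]
0 [300.65541648 215.03006713]
0.6 [306.93814214 218.19233127]
```

View pics/p3.png

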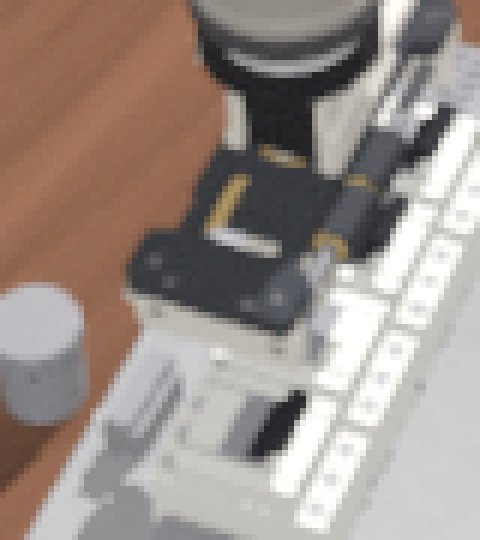

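The toggle is mostly hidden here, and the spot where an "on" toggle would show, near (304,219), looks white with no black. I've felt no force either, so I'll back off and measure numerically.

{"op": "arm_command", "data": {"moves": [[[-0.012, 0, 0], [0, 0, 0], 0.0], [[-0.024, 0, 0], [0, 0, 0], 0.0], [[-0.036, 0, 0], [0, 0, 0], 0.0], [[-0.048, 0, 0], [0, 0, 0], 0.0], [[-0.052, 0, 0], [0, 0, 0], 0.0]]}}

```text
time: 8.85
tool_pos: [0.5097, -0.1316, 0.0951]
tool_rot: [-3.141, 0.001, 0.21]
contact_force: [0.2, 0.9, 0.9]
opening: 0.0007
grip_force: 0.0
```

Run:
```python
from h import *
import cv2
s=robot.read_camera("scene")[:,:,::-1]
o=robot.observe();print(o["time"],o["tool_pos"],o["contact_force"])
im0=cv2.imread("pics/scene0.png")
for im in(im0,s):
    g=im.max(2)[206:232,286:314]; print("\n".join("".join("#" if v<70 else "+" if v<150 else "-" if v<215 else "." for v in r) for r in g));print()
cv2.imwrite("pics/p4.png",cv2.resize(s[155:255,240:330],None,fx=6,fy=6,interpolation=3))
```

```text
8.9 [ 0.50973948 -0.1317036   0.09521849] [-1.01608868  0.33883393  0.06150033]
---------..........----+##++
--------...........----##++-
-------...............-+++-.
-------...----.........----.
------....-+++----.....----.
------....-#++-.-----..---..
----------+++#-....-------..
-----....+#+##+-.......-----
----....-#++###+-.........--
----....+++#####+--.........
---....-#++#####+----.......
---....+#######+----........
--.....+#######+----........
-......-+#####+----........-
-......--+####+----........-
......---+###+----........--
.....-----+##+----........-.
.....-----+++----........--.
.....-----...----........-..
.--------...............--..
...-----................-...
......-----............--...
.........-----.........-....
............------....--....
............-++--------.....
.....----..-+##-...----.....

---------..........----+##++
--------...........----##++-
-------...............-+++--
-------...-----........----.
-------...-+++----.....----.
-------...-#++-.-----..---..
----------+++#-....-------..
-----....+#+##+-.......-----
----....-#++###+-.........--
----....+#+#####+--.........
---....-#++#####+----.......
---....+#######+----........
--.....+#######+----........
-......-+#####+----........-
-......--+####+----........-
......---+###+----........--
.....-----+##+----........-.
.....-----+++-----.......--.
.....-----.------........-..
---------...............--..
...-----................-...
......------...........--...
.........------........-....
............------....--....
............-++--------.....
.....----..-+##-...----.....
```

View pics/p4.png

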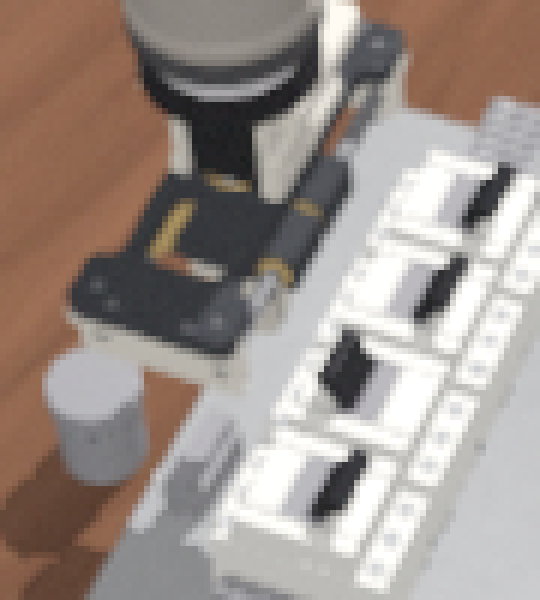

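The toggle at (297,217) hasn't moved at all, so the fingers passed it without touching. I'll check the gripper's real position: the bottom corners of the body's near end show at scene (280.5,219.7) and (252.5,210).

Run:
```python
from h import *
T=np.array([.5097,-.1316,.0951]);x=np.array([.978,.209,0]);y=np.array([-.209,.978,0])
for h in(.066,.08,.1): print(h,[proj("scene",T+x*a-.095*y+[0,0,h]).round(1) for a in(.0375,-.0375)])
for z in(.14,.16,.18,.2):
  print(z,[((plane("scene",u,v,z)-T)@np.c_[x,y,[0,0,1]]).round(3) for u,v in((280.5,219.7),(252.5,210))])
print(robot.observe()["qpos"])
```

```text
0.066 [array([280.2, 228.9]), array([253.2, 220.4])]
0.08 [array([279.8, 225.6]), array([252.5, 217. ])]
0.1 [array([279.2, 220.7]), array([251.5, 212.1])]
0.14 [array([ 0.018, -0.055,  0.045]), array([-0.064, -0.052,  0.045])]
0.16 [array([ 0.026, -0.068,  0.065]), array([-0.055, -0.065,  0.065])]
0.18 [array([ 0.033, -0.081,  0.085]), array([-0.045, -0.078,  0.085])]
0.2 [array([ 0.041, -0.094,  0.105]), array([-0.036, -0.092,  0.105])]
[-3.98335202e-01  4.59754479e-01  1.67307044e+00 -2.51350081e-04
  1.00914082e+00  9.62264051e-01]
```

Run:
```python
from h import *
import cv2
im=cv2.imread("pics/scene0.png"); T=np.array([.147,-.504,.2045]);a=.284
x=np.array([np.cos(a),np.sin(a),0]);y=np.array([np.sin(a),-np.cos(a),0])
c=cv2.resize(im[130:260,0:110],None,fx=4.6,fy=4.6,interpolation=3)
for d,col in((0,(0,0,255)),(.046,(0,255,0)),(-.046,(255,0,0))):
  for h in(0,.066):
    p=proj("scene",T+y*d+[0,0,h]); print(d,h,p.round(1)); cv2.drawMarker(c,tuple(int(v) for v in (p-[0,130])*4.6),col,0,14,1)
cv2.imwrite("pics/p5.png",c)
```

```text
0 0 [ 67.1 222.9]
0 0.066 [ 55.  205.6]
0.046 0 [ 54.9 238. ]
0.046 0.066 [ 41.8 221. ]
-0.046 0 [ 78.7 208.5]
-0.046 0.066 [ 67.5 191.1]
```

View pics/p5.png

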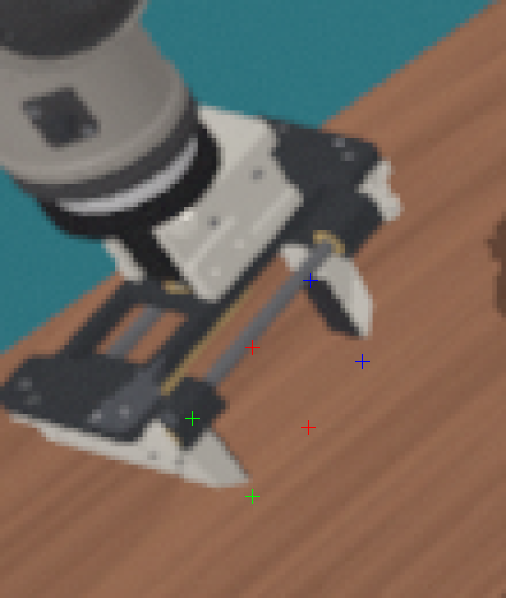

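In the start picture the real fingertips, at crop (248,487) and (363,335), sit above the marks for the reported TCP by about 10–20 mm. So the fingers end higher than reported and passed over the toggle. I'll lower 12 mm and push again, watching the force.

{"op": "arm_command", "data": {"moves": [[[0, 0, 0.006], [0, 0, 0], 0.0], [[0, 0, 0.012], [0, 0, 0], 0.0], [[0.004, 0, 0.012], [0, 0, 0], 0.0], [[0.008, 0, 0.012], [0, 0, 0], 0.0], [[0.012, 0, 0.012], [0, 0, 0], 0.0]]}}

```text
time: 9.4
tool_pos: [0.523, -0.1289, 0.0831]
tool_rot: [3.141, -0.0, 0.211]
contact_force: [0.4, 0.6, -0.9]
opening: 0.0008
grip_force: 0.0
```

{"op": "arm_command", "data": {"moves": [[[0.001, 0, 0], [0, 0, 0], 0.0], [[0.002, 0, 0], [0, 0, 0], 0.0], [[0.003, 0, 0], [0, 0, 0], 0.0], [[0.004, 0, 0], [0, 0, 0], 0.0], [[0.005, 0, 0], [0, 0, 0], 0.0]]}}

```text
time: 9.9
tool_pos: [0.5272, -0.128, 0.0832]
tool_rot: [3.141, -0.0, 0.211]
contact_force: [0.2, 0.3, -0.2]
opening: 0.0005
grip_force: 0.0
```

{"op": "arm_command", "data": {"moves": [[[0.001, 0, 0], [0, 0, 0], 0.0], [[0.003, 0, 0], [0, 0, 0], 0.0], [[0.005, 0, 0], [0, 0, 0], 0.0], [[0.007, 0, 0], [0, 0, 0], 0.0], [[0.009, 0, 0], [0, 0, 0], 0.0]]}}

```text
time: 10.4
tool_pos: [0.5349, -0.1264, 0.0833]
tool_rot: [-3.141, 0.003, 0.211]
contact_force: [-7.9, -2.9, 9.7]
opening: 0.0003
grip_force: 6.4
```

Contact: 8 N back and 10 N up, so the tip is catching the upper edge of the toggle. I'll back off, go 7 mm lower and push again.

{"op": "arm_command", "data": {"moves": [[[-0.008, 0, 0], [0, 0, 0], 0.0], [[-0.018, 0, 0], [0, 0, 0], 0.0], [[-0.018, 0, 0.004], [0, 0, 0], 0.0], [[-0.018, 0, 0.007], [0, 0, 0], 0.0], [[-0.018, 0, 0.007], [0, 0, 0], 0.0]]}}

```text
time: 10.9
tool_pos: [0.5182, -0.1298, 0.0755]
tool_rot: [-3.141, 0.001, 0.211]
contact_force: [0.8, -0.3, 0.4]
opening: 0.0004
grip_force: 0.0
```

{"op": "arm_command", "data": {"moves": [[[0.002, 0, 0], [0, 0, 0], 0.0], [[0.004, 0, 0], [0, 0, 0], 0.0], [[0.006, 0, 0], [0, 0, 0], 0.0], [[0.008, 0, 0], [0, 0, 0], 0.0], [[0.01, 0, 0], [0, 0, 0], 0.0]]}}

```text
time: 11.4
tool_pos: [0.5284, -0.1277, 0.0761]
tool_rot: [3.141, -0.0, 0.211]
contact_force: [-0.7, 0.6, 0.4]
opening: 0.0006
grip_force: 0.0
```

{"op": "arm_command", "data": {"moves": [[[0.001, 0, 0], [0, 0, 0], 0.0], [[0.002, 0, 0], [0, 0, 0], 0.0], [[0.003, 0, 0], [0, 0, 0], 0.0], [[0.004, 0, 0], [0, 0, 0], 0.0], [[0.005, 0, 0], [0, 0, 0], 0.0]]}}

```text
time: 11.9
tool_pos: [0.5317, -0.1269, 0.0762]
tool_rot: [-3.141, 0.003, 0.211]
contact_force: [-6.6, -1.8, 5.8]
opening: 0.0004
grip_force: 3.5
```

{"op": "arm_command", "data": {"moves": [[[0.001, 0, 0], [0, 0, 0], 0.0], [[0.002, 0, 0], [0, 0, 0], 0.0], [[0.003, 0, 0], [0, 0, 0], 0.0], [[0.004, 0, 0], [0, 0, 0], 0.0], [[0.004, 0, 0], [0, 0, 0], 0.0]]}}

```text
time: 12.4
tool_pos: [0.5368, -0.1259, 0.0762]
tool_rot: [3.142, 0.0, 0.211]
contact_force: [-3.8, -1.5, 2.8]
opening: 0.0007
grip_force: 2.0
```

Run:
```python
from h import *
s=robot.read_camera("scene")
o=robot.observe();print(o["time"],o["tool_pos"],o["contact_force"])
g=s.max(2)[206:232,286:314]; print("\n".join("".join("#" if v<70 else "+" if v<150 else "-" if v<215 else "." for v in r) for r in g))
```

```text
12.45 [ 0.5368248  -0.12591501  0.07617038] [-4.10401355 -0.83983542  3.41326167]
+######+++++++#+-..----+##++
+++####+-+--+++-...----##++-
-++####+++++-++.......-++--.
++++++++--+++++........----.
#++++-----+++##+-......----.
#++++----+--+###-----..---..
+++++++--+--+###-...------..
+++++++--+++####+.......---.
+++++++---++####+-.........-
+++++++---+######+-.........
++++++++-+#######+---.......
+++++++--+######+---........
++++++---+######+---........
+++++----++####+---........-
+++++-----+####+---........-
###+------+###+---........--
+++-------++##+---........-.
-----------+++---........--.
-----------------........-..
----------..............-...
----------..............-...
-----------............--...
-------...----.........-....
------......------....--....
------......-++--------.....
------+-...-+##-....---.....
```

The toggle is moving with the finger at about 5 N. Continue.

{"op": "arm_command", "data": {"moves": [[[0.002, 0, 0], [0, 0, 0], 0.0], [[0.004, 0, 0], [0, 0, 0], 0.0], [[0.006, 0, 0], [0, 0, 0], 0.0], [[0.008, 0, 0], [0, 0, 0], 0.0], [[0.008, 0, 0], [0, 0, 0], 0.0]]}}

```text
time: 12.95
tool_pos: [0.5453, -0.1241, 0.0761]
tool_rot: [3.141, -0.001, 0.211]
contact_force: [-1.7, -0.2, 0.9]
opening: 0.0005
grip_force: 0.9
```

{"op": "arm_command", "data": {"moves": [[[0.001, 0, 0], [0, 0, 0], 0.0], [[0.002, 0, 0], [0, 0, 0], 0.0], [[0.003, 0, 0], [0, 0, 0], 0.0], [[0.004, 0, 0], [0, 0, 0], 0.0], [[0.005, 0, 0], [0, 0, 0], 0.0]]}}

```text
time: 13.45
tool_pos: [0.5498, -0.1232, 0.0761]
tool_rot: [3.141, -0.0, 0.211]
contact_force: [-2.9, -0.7, 2.8]
opening: 0.0004
grip_force: 1.5
```

{"op": "arm_command", "data": {"moves": [[[0.001, 0, 0], [0, 0, 0], 0.0], [[0.002, 0, 0], [0, 0, 0], 0.0], [[0.003, 0, 0], [0, 0, 0], 0.0], [[0.003, 0, 0], [0, 0, 0], 0.0], [[0.003, 0, 0], [0, 0, 0], 0.0]]}}

```text
time: 13.95
tool_pos: [0.5525, -0.1225, 0.0759]
tool_rot: [-3.142, 0.0, 0.211]
contact_force: [-2.3, -1.6, 0.2]
opening: 0.0002
grip_force: 1.2
```

```bash
cat > look.py <<'E'
from h import *
s=robot.read_camera("scene")
o=robot.observe();print(o["time"],o["tool_pos"],o["contact_force"])
g=s.max(2)[206:232,286:314]; print("\n".join("".join("#" if v<70 else "+" if v<150 else "-" if v<215 else "." for v in r) for r in g))
E
python3 look.py
```

```text
14.0 [ 0.55253939 -0.12248409  0.07589817] [-2.60736976 -0.59740185  0.56084003]
+#############+++++++#####++
-+++#########+++++++#++##++-
---+++++#####++--+++#+-++--.
-------++####+-+--+#+-.----.
++------+##++++++--++..----.
###+++++###+++--+++#+..---..
#######+++++-----++##+----..
######+++++-------+##+-.---.
######+++++++---+++#+-....--
#####++++++++---++##+.......
#####++++++++++-+##++.......
####++++++++++--+##++.......
#++++++++++++--+###+-.......
#++++++++++++-++##+-.......-
#++++++++++++++##++........-
###++++++++++++##+-.......--
+++###+++#+-++##++........-.
--++++###+--++#++-.......--.
-----+++++---+++-........-..
-----------------.......--..
---------------.........-...
---------------........--...
---------------........-....
------------------....--....
------------+++--------.....
------++----+##-....---.....
```

{"op": "arm_command", "data": {"moves": [[[0.001, 0, 0], [0, 0, 0], 0.0], [[0.002, 0, 0], [0, 0, 0], 0.0], [[0.003, 0, 0], [0, 0, 0], 0.0], [[0.003, 0, 0], [0, 0, 0], 0.0], [[0.003, 0, 0], [0, 0, 0], 0.0]]}}

```text
time: 14.5
tool_pos: [0.5554, -0.1218, 0.0759]
tool_rot: [-3.141, 0.0, 0.211]
contact_force: [-4.1, -0.2, -0.1]
opening: 0.0008
grip_force: 1.7
```

{"op": "arm_command", "data": {"moves": [[[0.001, 0, 0], [0, 0, 0], 0.0], [[0.001, 0, 0], [0, 0, 0], 0.0], [[0.002, 0, 0], [0, 0, 0], 0.0], [[0.002, 0, 0], [0, 0, 0], 0.0], [[0.002, 0, 0], [0, 0, 0], 0.0]]}}

```text
time: 15.0
tool_pos: [0.5575, -0.1214, 0.0761]
tool_rot: [-3.142, -0.0, 0.211]
contact_force: [-4.3, -0.3, -2.0]
opening: 0.0007
grip_force: 1.7
```

```bash
python3 look.py
```

```text
15.05 [ 0.55753403 -0.12141242  0.07611929] [-4.39508881 -0.76000828 -0.98877361]
++##############+++++++###++
--+++###########+++++++##++-
----++++#######+++++++#++--.
------+++++###++---++#++---.
++--------+###+++++++#+----.
###+++---++##+++--+++++---..
######+++#++++-+--++++----..
#########++++-------+#+----.
#########+++++---+--+##+-..-
########++++++---+++##+-....
#######++++++++---+###+.....
#######++++++++---+##+-.....
######++++++++++-+###+-.....
###+++++++++++++++##++.....-
###++++++++++++++###+-.....-
###+++++++++++++###+-.....--
+++###+++++++++###+-......-.
--++++###+#+--+##+-......-..
-----++++#++--+++--......-..
--------++---------.....--..
------------------......-...
-----------------......--...
-----------------......-....
------------------....--....
--------------+--------.....
------++---+++#-....---.....
```

Still moving at about 4 N and not at the stop yet.

{"op": "arm_command", "data": {"moves": [[[0.001, 0, 0], [0, 0, 0], 0.0], [[0.001, 0, 0], [0, 0, 0], 0.0], [[0.002, 0, 0], [0, 0, 0], 0.0], [[0.002, 0, 0], [0, 0, 0], 0.0], [[0.002, 0, 0], [0, 0, 0], 0.0]]}}

```text
time: 15.55
tool_pos: [0.5588, -0.1211, 0.0759]
tool_rot: [-3.141, 0.001, 0.211]
contact_force: [-5.8, -1.9, -2.0]
opening: 0.0006
grip_force: 2.9
```

{"op": "arm_command", "data": {"moves": [[[0.001, 0, 0], [0, 0, 0], 0.0], [[0.001, 0, 0], [0, 0, 0], 0.0], [[0.002, 0, 0], [0, 0, 0], 0.0], [[0.002, 0, 0], [0, 0, 0], 0.0], [[0.002, 0, 0], [0, 0, 0], 0.0]]}}

```text
time: 16.05
tool_pos: [0.5591, -0.121, 0.0758]
tool_rot: [-3.141, 0.005, 0.211]
contact_force: [-10.5, -2.5, 1.4]
opening: 0.0006
grip_force: 5.9
```

```bash
python3 look.py
```

```text
16.1 [ 0.55906868 -0.12099988  0.07575693] [-11.67815105  -2.12913999   1.18195279]
-+###############+++++++##++
--++#############+++++++#++-
----++++########+++++++#++-.
------+++++####++---++#++--.
++-------+++###++++--+#+--..
###++-----++##++++++-++---..
######+++++++#+++--++++---..
##########++++----+++#++---.
#########+++++------+##+-..-
#########++++++----+###+....
#########+++++++--++##+-....
########++++++++--++##+-....
#######++++++++++++###+-....
####+++++++++++++++##+-....-
####++++++++++++++###+-....-
####+++++++++++#####+-....--
+++###+++++++++####+-.....-.
--++++##++++#++##++-.....-..
-----++++###+--+++-......-..
--------++++-------.....-...
-------------------.....-...
------------------.....--...
------------------.....-....
------------------....--....
-----------------------.....
------++-----++-....---.....
```

The arm has stalled and the force has risen to 12 N, so the toggle is at its stop. Back off in -x, rise and compare with the neighbours.

{"op": "arm_command", "data": {"moves": [[[-0.01, 0, 0], [0, 0, 0], 0.0], [[-0.025, 0, 0], [0, 0, 0], 0.0], [[-0.04, 0, 0], [0, 0, 0], 0.0], [[-0.055, 0, -0.01], [0, 0, 0], 0.0], [[-0.06, 0, -0.03], [0, 0, 0], 0.0]]}}

```text
time: 16.6
tool_pos: [0.502, -0.1332, 0.106]
tool_rot: [-3.141, -0.0, 0.21]
contact_force: [1.0, 0.2, -0.3]
opening: 0.0005
grip_force: 0.0
```

{"op": "arm_command", "data": {"moves": [[[-0.005, 0, -0.04], [0, 0, 0], 0.0], [[-0.01, 0, -0.08], [0, 0, 0], 0.0], [[-0.02, 0, -0.1], [0, 0, 0], 0.0], [[-0.03, 0, -0.1], [0, 0, 0], 0.0], [[-0.03, 0, -0.1], [0, 0, 0], 0.0]]}}

```text
time: 17.1
tool_pos: [0.4732, -0.1397, 0.2066]
tool_rot: [3.14, -0.002, 0.21]
contact_force: [-0.4, -0.3, -1.1]
opening: 0.0006
grip_force: 0.0
```

Run:
```python
from h import *
import cv2
s=robot.read_camera("scene")[:,:,::-1]
o=robot.observe();print(o["time"],o["tool_pos"],o["contact_force"])
cv2.imwrite("pics/p6.png",cv2.resize(s[155:275,230:370],None,fx=4.5,fy=4.5,interpolation=3))
x0,y0=270,172
m=(s[y0:262,x0:340].max(2)<70).astype(np.uint8)
n,_,st,c=cv2.connectedComponentsWithStats(m)
for i in range(1,n):
  if st[i,4]>12: print(c[i]+[x0,y0],st[i,2:],plane("scene",*(c[i]+[x0,y0]),.095).round(4))
```

```text
17.15 [ 0.47321851 -0.13944976  0.20578777] [-0.10945545 -0.22814018 -0.27695497]
[320.68965517 187.44827586] [ 8 10 29] [ 5.43e-01 -1.00e-04  9.50e-02]
[312.66666667 202.86666667] [ 8 10 30] [ 0.5556 -0.0597  0.095 ]
[304.5        218.83333333] [ 8 10 36] [ 0.5683 -0.118   0.095 ]
[295.87179487 235.74358974] [ 9 10 39] [ 0.581  -0.1763  0.095 ]
```

View pics/p6.png

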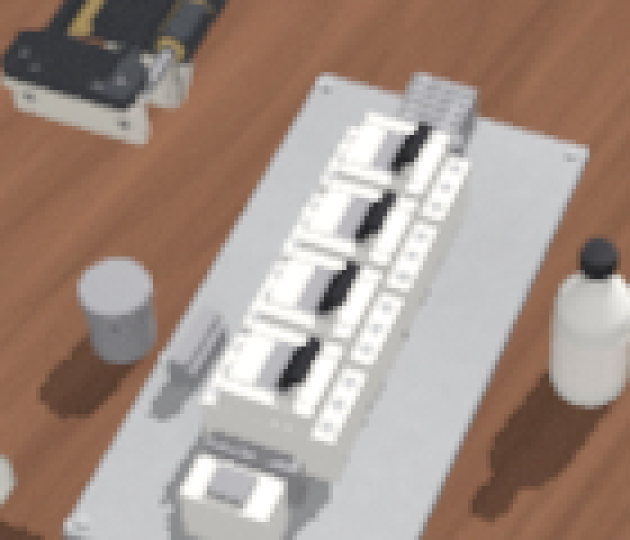

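All four toggles now line up. The repaired one is at (304.5,218.8), against an expected (304.2,219.2) for on. The neighbours, jar and terminal are where they were, and the arm is clear.

```bash
python3 -c "
from cell import robot
print(robot.hand_in())"
```

```text
the job is handed in; nothing more can be done
None
```

I pointed at the tripped breaker (third from the +y end) for 2.5 s, then pushed its toggle to the on stop; in the last picture it lines up with the other three, the arm was clear, and I handed the job in at about 17 s, with no verdict returned.

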